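Line up the dye bottles by size along the drip rack

ROBOT

A 7-joint arm with a two-finger parallel gripper is mounted at the origin on the work surface. World frame = base frame: x ahead of the robot, y to its left, z up, the work surface at z = 0. Lengths are in m, angles in rad, forces in N, time in s.
With the tool pointing down it reaches from about 0.4 to 0.85 m from the base axis. Payload 10.4 kg.
Tool frame: the origin (TCP) lies at the very end of the fingers, on their centre line; the grasp point (between the pads) lies 19 mm behind it; z points along the fingers, y is the direction in which the jaws open and shut (so a half turn about z gives the same grasp; the last joint's range is limited). The gripper opens to 87 mm and grips with 3 to 60 N. Pads are 19 mm wide; open, the fingers measure 117 mm over their backs; the gripper's body (75 mm by 190 mm) begins 51 mm behind the grasp point.
Start: joints at [-1.313, 0.332, -0.065, 1.46, 0.022, 1.35, -0.088], TCP at [0.173, 0.601, 0.223] pointing down, gripper open.
Joint ranges: [-2.6, 2.6], [-0.5, 2.12], [-1.47, 1.34], [0.16, 2.42], [-1.27, 4.41], [0.06, 2.06], [-2.6, 2.6]. Speed limits (rad/s): [2.22, 2.22, 2.79, 2.79, 3.14, 3.14, 3.14].

INTERFACE

Orientations are given as a rotation vector (axis times angle).
In Python, from workcell import manip gives the robot as it stands. The module is installed in compiled form; this text tells all that it offers.
- The arm moves only by the tool move_arm, never from a script. Its argument "motion" is a list of rows, each a list of 3 entries, a list of its own where there are three numbers: the closure, from -1 (fully open) to 1 (shut), so that 0 is half open, then the shift along the tool's x, y, z in mm, then the turn about the tool's z in degrees. A call has 1 to 20 rows; each row is the pose to reach, as a shift and turn from the pose measured when the call began, along the tool's axes at that moment; what a row does not reach only later rows make up. A row lasts 1/10 s, in which the tool goes at most 50 mm and 8.59 degrees, less where a joint would pass 70% of its speed; a pose out of reach is approached as far as the arm can. A call with a gripper value outside its range is refused whole. The fingers move at their own pace and stop on an object; "squeeze" is the grip in N (left out, the last holds). Time passes only in rows, so rows that repeat a pose let the fingers close. It gives the time, the measured TCP pose, the force and the opening at its end, in the units of the state.
- manip.observe(): the state, without advancing time (a new reading comes with each control period).
- manip.capture(name): name is "side" or "top"; returns the picture (420x560x3 uint8, red, green, blue); there is no depth.
- manip.camera_params(name): a dict with "mtx" (3x3 intrinsics, pixels), "D" ([k1, k2, p1, p2, k3] as OpenCV has them; the pictures are not rectified), "origin" and "attitude" of the camera in the world. Camera axes: x right, y down, z forward; pixel columns grow to the right and rows downward; lengths in m; the calibration is good to about 2 mm. A picture is of the moment at which its call begins. camera_params takes no time and is no camera call.
- manip.close_job(): hands the job in, once; it reports no verdict.
The state is a dict: "clock": time; "joint_pos": joint angles; "qvel": joint speeds; "joint_torque": joint torques, N m; "eef_pos": TCP position; "eef_rot": TCP orientation; "ft_force": force on the tool from outside, world axes, zero at the start; "moment": the same for the moment, N m; "grip_width": finger opening in m.
Only numpy, scipy, OpenCV 4.12 (cv2) and the standard library are available. Lean on these libraries where they do the work, as an engineer would, in place of code of your own. Each camera call takes 0.05 s, during which the arm holds its last target. There are 200 camera calls.

TASK

Line the four capped dye bottles up in order of size on the drip rack, one standing in the middle of each saucer: the smallest in the saucer next to the scale, the largest in the saucer farthest from it. Keep the bottles upright and set them down rather than dropping them, and leave the mixing beaker standing where it is.

Things in the scene. Friction and masses are not known exactly. Their poses are not given: they have to be found in the camera images.
- bottle_60ml: the smallest of the four capped round dye bottles: dark lower half seen through pale plastic, a tape band, a pale conical shoulder and a smooth black screw cap. Loose, standing upright; body 36 mm diameter, 88 mm high in all; the cap, 26 mm diameter, takes up the top 22 mm, over a 12 mm long neck a little thinner than the cap. Origin: centre of its underside, z up along the bottle. 50 to 95 g
- bottle_125ml: the second smallest of the four capped round dye bottles: dark lower half seen through pale plastic, a tape band, a pale conical shoulder and a smooth black screw cap. Loose, standing upright; body 46 mm diameter, 112 mm high in all; the cap, 28 mm diameter, takes up the top 22 mm, over a 12 mm long neck a little thinner than the cap. Origin: centre of its underside, z up along the bottle. 90 to 160 g
- bottle_250ml: the second largest of the four capped round dye bottles: dark lower half seen through pale plastic, a tape band, a pale conical shoulder and a smooth black screw cap. Loose, standing upright; body 56 mm diameter, 138 mm high in all; the cap, 30 mm diameter, takes up the top 22 mm, over a 12 mm long neck a little thinner than the cap. Origin: centre of its underside, z up along the bottle. 150 to 265 g
- bottle_400ml: the largest of the four capped round dye bottles: dark lower half seen through pale plastic, a tape band, a pale conical shoulder and a smooth black screw cap. Loose, standing upright; body 66 mm diameter, 164 mm high in all; the cap, 32 mm diameter, takes up the top 22 mm, over a 12 mm long neck a little thinner than the cap. Origin: centre of its underside, z up along the bottle. 240 to 420 g
- saucer_a: one of four identical grey round drip saucers in one straight row along the cream slatted rack, 112 mm apart to within a few mm, clipped to the rack (fixed). 98 mm outside diameter, low rim 7 mm high, flat inner floor 86 mm across, 3 mm above the saucer's underside. Origin: centre of its underside, which lies on the rack, 18 mm above the table. Which letter stands where in the row changes from start to start
- saucer_b: one of four identical grey round drip saucers in one straight row along the cream slatted rack, 112 mm apart to within a few mm, clipped to the rack (fixed). 98 mm outside diameter, low rim 7 mm high, flat inner floor 86 mm across, 3 mm above the saucer's underside. Origin: centre of its underside, which lies on the rack, 18 mm above the table. Which letter stands where in the row changes from start to start
- saucer_c: one of four identical grey round drip saucers in one straight row along the cream slatted rack, 112 mm apart to within a few mm, clipped to the rack (fixed). 98 mm outside diameter, low rim 7 mm high, flat inner floor 86 mm across, 3 mm above the saucer's underside. Origin: centre of its underside, which lies on the rack, 18 mm above the table. Which letter stands where in the row changes from start to start
- saucer_d: one of four identical grey round drip saucers in one straight row along the cream slatted rack, 112 mm apart to within a few mm, clipped to the rack (fixed). 98 mm outside diameter, low rim 7 mm high, flat inner floor 86 mm across, 3 mm above the saucer's underside. Origin: centre of its underside, which lies on the rack, 18 mm above the table. Which letter stands where in the row changes from start to start
- scale: white digital bench scale (190 mm by 130 mm, 42 mm high, round steel pan 112 mm across), fixed, in line with the row of saucers and just past one end of it (a white lidded pail 119 mm across and 100 mm high stands past the other end; scale and pail swap ends from start to start). Origin: centre of its underside
- mixing_beaker: frosted plastic mixing beaker with a three-cornered rim (corners 48 mm from its axis), 95 mm high, base 54 mm across, with a black spatula standing in it whose handle leans out over the rim towards the robot's side up to about 155 mm high. Loose, stands among the bottles and is to be left where it is. Origin: centre of its underside, z up
There are look-alikes about, which are no part of the job. Leave any purple or red look-alike of the bottle_125ml alone.

How it is judged:
At the end, for the whole second after the job is handed in: Each bottle stands upright on its own saucer's floor, centred within 13 mm, smallest next to the scale, rising in size to the largest farthest from it; all released and at rest; the mixing beaker stands upright within 20 mm of where it was (((horizontal distance between bottle_60ml and saucer_a below 0.013 m and z of bottle_60ml in the frame of saucer_a below 0.006 m) or (horizontal distance between bottle_60ml and saucer_b below 0.013 m and z of bottle_60ml in the frame of saucer_b below 0.006 m) or (horizontal distance between bottle_60ml and saucer_c below 0.013 m and z of bottle_60ml in the frame of saucer_c below 0.006 m) or (horizontal distance between bottle_60ml and saucer_d below 0.013 m and z of bottle_60ml in the frame of saucer_d below 0.006 m)) and horizontal distance between bottle_60ml and scale below 0.208 m and angle between each of bottle_60ml, bottle_125ml, bottle_250ml, bottle_400ml, mixing_beaker's own z axis and vertical below 0.06 rad and linear speed of each of bottle_60ml, bottle_125ml, bottle_250ml, bottle_400ml below 0.02 m/s and angular speed of each of bottle_60ml, bottle_125ml, bottle_250ml, bottle_400ml below 0.2 rad/s and contact force between each of bottle_60ml, bottle_125ml, bottle_250ml, bottle_400ml and the fingers below 0.05 N and ((horizontal distance between bottle_125ml and saucer_a below 0.013 m and z of bottle_125ml in the frame of saucer_a below 0.006 m) or (horizontal distance between bottle_125ml and saucer_b below 0.013 m and z of bottle_125ml in the frame of saucer_b below 0.006 m) or (horizontal distance between bottle_125ml and saucer_c below 0.013 m and z of bottle_125ml in the frame of saucer_c below 0.006 m) or (horizontal distance between bottle_125ml and saucer_d below 0.013 m and z of bottle_125ml in the frame of saucer_d below 0.006 m)) and horizontal distance between bottle_125ml and scale between 0.208 and 0.32 m and ((horizontal distance between bottle_250ml and saucer_a below 0.013 m and z of bottle_250ml in the frame of saucer_a below 0.006 m) or (horizontal distance between bottle_250ml and saucer_b below 0.013 m and z of bottle_250ml in the frame of saucer_b below 0.006 m) or (horizontal distance between bottle_250ml and saucer_c below 0.013 m and z of bottle_250ml in the frame of saucer_c below 0.006 m) or (horizontal distance between bottle_250ml and saucer_d below 0.013 m and z of bottle_250ml in the frame of saucer_d below 0.006 m)) and horizontal distance between bottle_250ml and scale between 0.32 and 0.432 m and ((horizontal distance between bottle_400ml and saucer_a below 0.013 m and z of bottle_400ml in the frame of saucer_a below 0.006 m) or (horizontal distance between bottle_400ml and saucer_b below 0.013 m and z of bottle_400ml in the frame of saucer_b below 0.006 m) or (horizontal distance between bottle_400ml and saucer_c below 0.013 m and z of bottle_400ml in the frame of saucer_c below 0.006 m) or (horizontal distance between bottle_400ml and saucer_d below 0.013 m and z of bottle_400ml in the frame of saucer_d below 0.006 m)) and horizontal distance between bottle_400ml and scale between 0.432 and 0.6 m and distance of mixing_beaker from where it was at the start of the episode below 0.02 m); the robot touches nothing.
It fails at once if a bottle is tipped by more than 35 degrees (angle between any of bottle_60ml, bottle_125ml, bottle_250ml, bottle_400ml's own z axis and vertical above 0.61 rad).
It fails at once if a bottle is dropped or flung: it moves faster than 0.6 m/s with the fingers not on it ((linear speed of bottle_60ml above 0.6 m/s and contact force between bottle_60ml and the fingers below 0.05 N) or (linear speed of bottle_125ml above 0.6 m/s and contact force between bottle_125ml and the fingers below 0.05 N) or (linear speed of bottle_250ml above 0.6 m/s and contact force between bottle_250ml and the fingers below 0.05 N) or (linear speed of bottle_400ml above 0.6 m/s and contact force between bottle_400ml and the fingers below 0.05 N)).
It fails at once if the mixing beaker is shifted by more than 20 mm or knocked over (distance of mixing_beaker from where it was at the start of the episode above 0.02 m or angle between mixing_beaker's own z axis and vertical above 0.35 rad).
It also fails if it takes over 96 s, if anything falls off the work surface, if the arm or the gripper's body presses on something with over 40 N, if the wrist force passes 120 N, or if a joint passes its speed limit or range.

## Working session

There is one attempt and no reset: what is moved stays moved. The work goes in short steps, Python scripts to look and compute and a tool call to move; the robot and the scene stay as the last step left them, time stands still between calls to the robot, and variables do not carry over. Pictures are saved under pics/ and viewed, about 12 in all and at most 16, crops included, and the job is handed in when it is done.

Besides the shell and the picture viewer there is one more tool, called after "Request:" as name(argument=value, ...), one argument or row to a line, values as JSON. move_arm: Moves the arm, as the interface text tells. Its arguments: {"type":"object","properties":{"motion":{"type":"array","items":{"type":"array"}},"squeeze":{"type":"number"}},"required":["motion"]}

```bash
mkdir -p pics; python3 - <<'E'
from workcell import manip
import cv2,numpy as np
print(manip.observe())
for n in("side","top"):
    print(n,manip.camera_params(n)); cv2.imwrite(f"pics/{n}0.png",manip.capture(n)[:,:,::-1])
E
```

```text
{'clock': 0.0, 'joint_pos': array([-1.31261416,  0.33288344, -0.0646785 ,  1.46092068,  0.02157539,
        1.34991456, -0.08851486]), 'qvel': array([ 1.59986471e-03, -9.56588933e-04, -1.72808603e-04, -1.14384072e-04,
       -1.40735856e-05, -2.59228313e-04, -1.11458118e-03]), 'joint_torque': array([-1.02294023e-03, -6.23246741e+01,  2.40848854e-02, -3.89903426e+01,
       -6.13569003e-02,  3.97908222e-02,  1.22371762e-04]), 'eef_pos': array([0.17309547, 0.60015172, 0.22175651]), 'eef_rot': array([-4.39614048e-01, -3.11052842e+00,  2.23634627e-03]), 'ft_force': array([ 0.23025226, -0.22824169,  0.28405258]), 'moment': array([ 0.00180676, -0.01015243,  0.01609484]), 'grip_width': 0.08714125137409666}
side {'mtx': array([[410.39883382,   0.        , 274.5236904 ],
       [  0.        , 410.39883382, 207.22335385],
       [  0.        ,   0.        ,   1.        ]]), 'D': array([0.04101689, 0.        , 0.        , 0.        , 0.        ]), 'origin': array([ 0.44387757, -0.92242447,  0.62732366]), 'attitude': array([-2.1269653 ,  0.05218973, -0.05352349])}
top {'mtx': array([[474.71526989,   0.        , 279.36118288],
       [  0.        , 474.71526989, 205.01104147],
       [  0.        ,   0.        ,   1.        ]]), 'D': array([-0.14077697,  0.        ,  0.        ,  0.        ,  0.        ]), 'origin': array([ 0.29733672, -0.01712887,  1.02762967]), 'attitude': array([-2.11347832,  2.121518  , -0.20604505])}
```

View pics/side0.png

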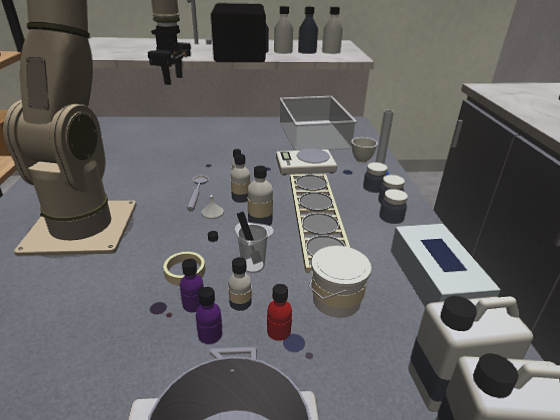

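View pics/top0.png

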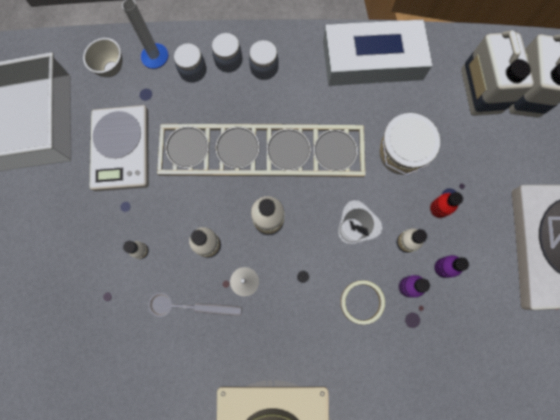

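The top view shows the saucers at (187,148), (238,148), (290,149) and (336,150), with the scale to the left (+y). The bottles are the 60 ml at (132,247), 250 ml at (200,237), 400 ml at (267,207) and 125 ml at (418,237), and the beaker is at (357,222). I'll measure them in both views.

```bash
cat > h.py <<'E'
import cv2,numpy as np
from workcell import manip
def cam(n):
    p=manip.camera_params(n); R=cv2.Rodrigues(p["attitude"])[0]; return p["mtx"],p["D"],R,p["origin"]
def ray(n,uv):
    K,D,R,o=cam(n); q=cv2.undistortPoints(np.array([[uv]],float),K,D)[0,0]; d=R@[q[0],q[1],1]; return o,d/np.linalg.norm(d)
def at_z(n,uv,z):
    o,d=ray(n,uv); return o+d*(z-o[2])/d[2]
def tri(a,b):
    (o1,d1),(o2,d2)=ray("side",a),ray("top",b)
    s=np.linalg.lstsq(np.c_[d1,-d2],o2-o1,rcond=None)[0]
    p,q=o1+d1*s[0],o2+d2*s[1]; return (p+q)/2,np.linalg.norm(p-q)
def proj(n,P):
    K,D,R,o=cam(n); return cv2.projectPoints(np.array(P,float).reshape(-1,3),cv2.Rodrigues(R.T)[0],-R.T@o,K,D)[0][:,0]
def dark(img,uv,r=14,t=45):
    u,v=uv; c=img[v-r:v+r,u-r:u+r].max(2)<t
    n,l,s,m=cv2.connectedComponentsWithStats(c.astype(np.uint8))
    i=1+np.argmax(s[1:,4]); return m[i]+[u-r,v-r],s[i,4]
E
python3 - <<'E'
from h import *
S=cv2.imread("pics/side0.png");T=cv2.imread("pics/top0.png")
for k,a,b in(("60",(237,155),(131,247)),("125",(239,265),(419,237)),("250",(239,161),(200,237)),("400",(260,174),(267,207))):
    ca,na=dark(S,a);cb,nb=dark(T,b);print(k,ca.round(1),na,cb.round(1),nb,*[np.round(x,4) for x in tri(ca,cb)])
for a,b in(((312,182),(187,148)),((315,201),(238,148)),((319,223),(290,149)),((325,246),(336,150))):
    print(tri(a,b)[0].round(3),at_z("top",b,.021).round(4))
cv2.imwrite("pics/tc.png",cv2.resize(T[110:330,90:450],None,fx=2.2,fy=2.2,interpolation=cv2.INTER_CUBIC))
cv2.imwrite("pics/sc.png",cv2.resize(S[140:310,180:380],None,fx=3.5,fy=3.5,interpolation=cv2.INTER_CUBIC))
E
```

```text
60 [238.4 157. ] 136 [135.2 248. ] 8 [0.4041 0.282  0.067 ] 0.01
125 [238.7 265.4] 198 [418.9 236.3] 113 [ 0.4182 -0.2929  0.1008] 0.0028Traceback (most recent call last):
  File "<stdin>", line 4, in <module>
  File "h.py", line 18, in dark
    i=1+np.argmax(s[1:,4]); return m[i]+[u-r,v-r],s[i,4]
        ~~~~~~~~~^^^^^^^^^
    return _wrapfunc(a, 'argmax', axis=axis, out=out, **kwds)
    return bound(*args, **kwds)
ValueError: attempt to get argmax of an empty sequence
```

```bash
sed -i 's/c=img\[v-r:v+r,u-r:u+r\].max(2)<t/w=img[v-r:v+r,u-r:u+r].max(2); c=w<int(w[r-3:r+3,r-3:r+3].min())+28/' h.py
python3 - <<'E'
from h import *
S=cv2.imread("pics/side0.png");T=cv2.imread("pics/top0.png")
for k,a,b in(("60",(237,155),(131,247)),("125",(239,265),(419,237)),("250",(239,161),(200,237)),("400",(260,174),(267,207))):
    ca,na=dark(S,a,11);cb,nb=dark(T,b,11);print(k,ca.round(1),na,cb.round(1),nb,*[np.round(x,4) for x in tri(ca,cb)])
for a,b in(((312,182),(187,148)),((315,201),(238,148)),((319,223),(290,149)),((325,246),(336,150))):
    print(tri(a,b)[0].round(3),at_z("top",b,.021).round(4))
cv2.imwrite("pics/tc.png",cv2.resize(T[110:330,90:450],None,fx=2.2,fy=2.2,interpolation=cv2.INTER_CUBIC))
cv2.imwrite("pics/sc.png",cv2.resize(S[140:310,180:380],None,fx=3.5,fy=3.5,interpolation=cv2.INTER_CUBIC))
E
```

```text
60 [238.4 157.2] 140 [130.5 246.9] 135 [0.4054 0.2938 0.0613] 0.0067
125 [238.7 265.5] 201 [419.1 236.2] 142 [ 0.4183 -0.2932  0.1009] 0.0025
250 [238.4 157.3] 140 [198.6 237.4] 169 [0.4129 0.1383 0.1338] 0.0006
400 [259.8 171.8] 140 [266.7 207.1] 193 [0.4683 0.0082 0.1533] 0.0026
[0.632 0.19  0.022] [0.6278 0.1903 0.021 ]
[0.628 0.076 0.023] [0.6267 0.076  0.021 ]
[ 0.623 -0.039  0.026] [ 0.6238 -0.0395  0.021 ]
[ 0.621 -0.141  0.027] [ 0.6213 -0.1417  0.021 ]
```

View pics/tc.png

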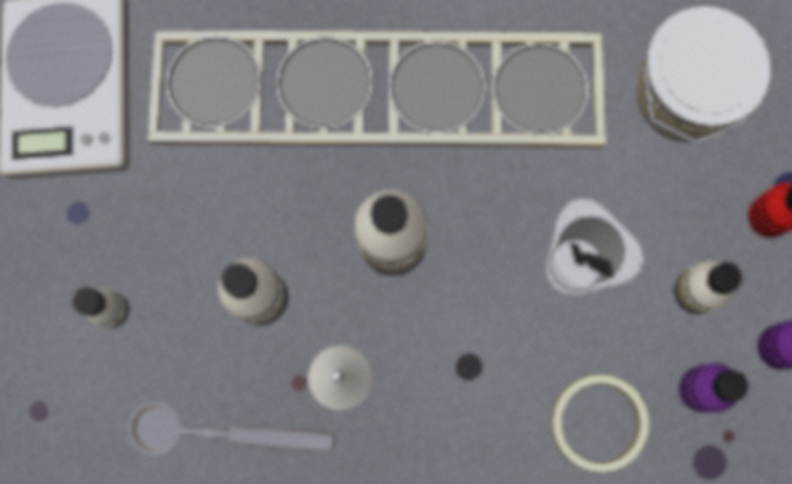

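View pics/sc.png

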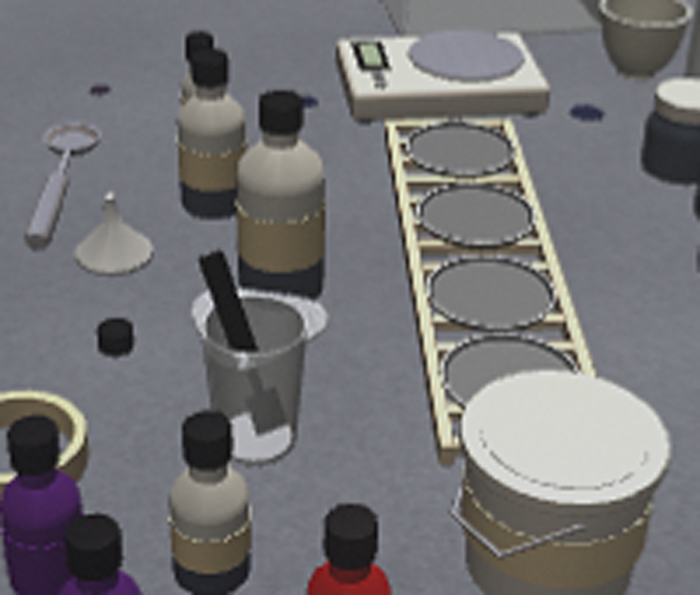

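The crops show all four caps clearly. In the side view the 60 ml cap is at (237,152) and the 250 ml cap at (239.7,159). The beaker's spatula leans towards the robot. Next I'll fit the rim circles and caps in both views and work out the moves.

```bash
cat > fit.py <<'E'
from h import *
from scipy.optimize import minimize
from scipy.ndimage import map_coordinates as mc
t=np.linspace(0,2*np.pi,120,endpoint=False)
def grad(im):
    g=cv2.GaussianBlur(cv2.cvtColor(im,cv2.COLOR_BGR2GRAY).astype(np.float32),(0,0),1.2); return np.hypot(cv2.Sobel(g,-1,1,0),cv2.Sobel(g,-1,0,1))
def circ(n,p,r): return proj(n,np.c_[p[0]+r*np.cos(t),p[1]+r*np.sin(t),np.full(t.size,p[2])])
def fit(G,p0,r,free=3):
    f=lambda q:-sum(mc(G[n],circ(n,np.r_[q,p0[free:]],r).T[::-1],order=1).mean() for n in G)
    o=minimize(f,p0[:free],method="Nelder-Mead",options=dict(initial_simplex=np.vstack([p0[:free]]+[np.array(p0[:free])+.005*np.eye(free)[i] for i in range(free)]),xatol=1e-4)); return np.r_[o.x,p0[free:]],o.fun
E
python3 - <<'E'
from fit import *
S=cv2.imread("pics/side0.png");T=cv2.imread("pics/top0.png")
B=dict(top=grad(T),side=grad(S))
for y in(.19,.077,-.037,-.142):
    for G in(B,dict(top=B["top"])):
        p,v=fit(G,[.625,y,.025],.0485,3 if len(G)==2 else 2); print("saucer",p.round(4),round(v,1))
for k,a,b,r,h in(("60",(236.9,152.),(130.5,246.9),.013,.088),("125",(238.7,265.5),(419.1,236.2),.014,.112),("250",(239.7,159.1),(198.6,237.4),.015,.138),("400",(260.3,171.5),(266.7,207.1),.016,.164)):
    m,e=tri(a,b); p,v=fit(dict(top=B["top"]),[m[0],m[1],h],r,2)
    print(k,m.round(4),round(e,4),"exp",h-.011,"topfit",p.round(4),v.round(1))
    if k=="60":print(at_z("top",b,h-.008))
print("spatula",at_z("top",(351,226),.15),"beaker base",at_z("top",(351.5,230),0),"scale",at_z("top",(117,134),.042),"pail",at_z("top",(411,140),.1))
E
```

```text
saucer [0.6294 0.1823 0.0266] -154.4
saucer [0.6281 0.1904 0.025 ] -61.2
saucer [0.6273 0.0754 0.0274] -162.7
saucer [0.6264 0.077  0.025 ] -62.5
saucer [ 0.6246 -0.0374  0.0269] -161.9
saucer [ 0.6232 -0.0373  0.025 ] -62.3
saucer [ 0.6128 -0.136   0.0281] -142.0
saucer [ 0.6221 -0.144   0.025 ] -67.2
60 [0.4021 0.2868 0.0827] 0.005 exp 0.077 topfit [0.3991 0.2846 0.088 ] -118.6
[0.39991879 0.28730824 0.08      ]
125 [ 0.4183 -0.2932  0.1009] 0.0026 exp 0.101 topfit [ 0.4155 -0.2888  0.112 ] -179.7
250 [0.415  0.1397 0.1272] 0.0032 exp 0.127 topfit [0.4119 0.1374 0.138 ] -161.0
400 [0.469  0.0082 0.154 ] 0.0041 exp 0.153 topfit [0.4647 0.0082 0.164 ] -191.7
spatula [ 0.43094842 -0.1497939   0.15      ] beaker base [ 0.44491543 -0.17329614  0.        ] scale [0.65598219 0.34608021 0.042     ] pail [ 0.61802058 -0.28935791  0.1       ]
```

Measured cap heights match the bottle sizes to within about 6 mm. The saucer row, spacing about 107–114 mm, agrees too. First I'll fetch the 60 ml.

```bash
cat > go.py <<'E'
from h import *; import sys
s=manip.observe(); R=cv2.Rodrigues(s["eef_rot"])[0]
yaw=np.degrees(np.arctan2(R[1,1],R[0,1])); print("t",s["clock"],"tcp",s["eef_pos"].round(4),"yaw err",round(90-yaw,2),"tilt",R[:,2].round(3),"w",s["grip_width"].round(4),"F",s["ft_force"].round(1))
a=list(map(float,sys.argv[1:]))
for i in range(0,len(a),3): print(a[i:i+3],(R.T@(np.array(a[i:i+3])-s["eef_pos"])*1000).round(1),"turn",round(yaw-90,1))
E
python3 go.py .400 .286 .2 .400 .286 .06
```

```text
Traceback (most recent call last):
  File "go.py", line 3, in <module>
    yaw=np.degrees(np.arctan2(R[1,1],R[0,1])); print("t",s["clock"],"tcp",s["eef_pos"].round(4),"yaw err",round(90-yaw,2),"tilt",R[:,2].round(3),"w",s["grip_width"].round(4),"F",s["ft_force"].round(1))
                                                                                                                                                     ^^^^^^^^^^^^^^^^^^^^^
AttributeError: 'float' object has no attribute 'round'
```

```bash
sed -i 's/s\["grip_width"\].round(4)/round(s["grip_width"],4)/' go.py; python3 go.py .400 .286 .2 .400 .286 .06
```

```text
t 0.1 tcp [0.1731 0.6002 0.2218] yaw err 16.09 tilt [-0.    -0.001 -1.   ] w 0.0867 F [-0.4 -0.4 -0.3]
[0.4, 0.286, 0.2] [-305.1 -239.    22.2] turn -16.1
[0.4, 0.286, 0.06] [-305.1 -238.8  162.2] turn -16.1
```

Request:
move_arm(
  motion=[
    [-0.3,[-15,-12,1],-2],
    [-0.3,[-46,-36,3],-6],
    [-0.3,[-80,-62,6],-10],
    [-0.3,[-114,-89,9],-16.1],
    [-0.3,[-148,-116,12],-16.1],
    [-0.3,[-182,-143,15],-16.1],
    [-0.3,[-216,-169,18],-16.1],
    [-0.3,[-250,-196,20],-16.1],
    [-0.3,[-280,-220,22],-16.1],
    [-0.3,[-298,-234,22],-16.1],
    [-0.3,[-305,-239,22],-16.1],
    [-0.3,[-305,-239,22],-16.1],
    [-0.3,[-305,-239,22],-16.1],
  ],
  squeeze=20,
)

```text
clock: 1.4
eef_pos: [0.399, 0.2873, 0.2001]
eef_rot: [0.003, -3.141, 0.002]
ft_force: [0.7, 0.7, 1.0]
grip_width: 0.0564
```

```bash
python3 go.py .400 .286 .06; python3 - <<'E'
from h import *
S=manip.capture("side")[:,:,::-1];T=manip.capture("top")[:,:,::-1]
w=np.hstack([cv2.resize(T[190:310,70:200],(390,360)),cv2.resize(S[90:210,180:310],(390,360))]);cv2.imwrite("pics/a1.png",w)
E
```

```text
t 1.4 tcp [0.399  0.2873 0.2001] yaw err -0.11 tilt [-0.001 -0.001 -1.   ] w 0.0564 F [0.7 0.7 1. ]
[0.4, 0.286, 0.06] [ -1.   -1.2 140.1] turn 0.1
```

View pics/a1.png

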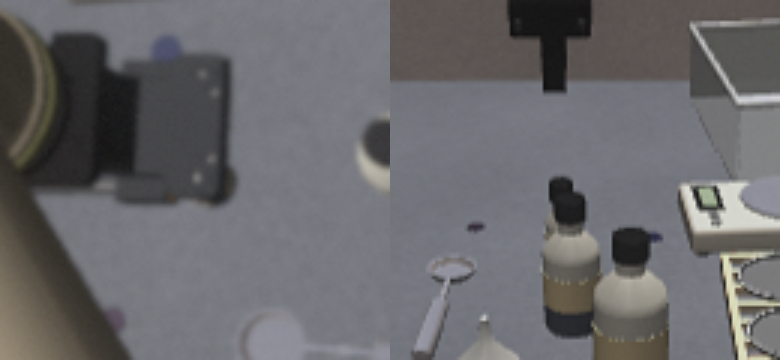

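The side view shows the finger end at about (234.7,120.7) and the 60 ml cap at about (236.7,152). I'll compare these with the projected TCP to find any calibration bias.

```bash
python3 - <<'E'
from h import *
print(proj("side",[[.399,.2873,.2001],[.399,.2873,.077],[.4,.286,.077],[.403,.286,.077]]))
E
```

```text
[[233.81553161 116.4052493 ]
 [235.20386637 153.72560104]
 [235.50959294 153.89363213]
 [236.4532632  153.88663153]]
```

Request:
move_arm(
  motion=[
    [-0.3,[-2,-1,20],0],
    [-0.3,[-2,-1,55],0],
    [-0.3,[-2,-1,90],0],
    [-0.3,[-2,-1,118],0],
    [-0.3,[-2,-1,134],0],
    [-0.3,[-2,-1,140],0],
    [-0.3,[-2,-1,140],0],
    [0.2,[-2,-1,140],0],
    [0.6,[-2,-1,140],0],
    [1,[-2,-1,140],0],
    [1,[-2,-1,140],0],
    [1,[-2,-1,140],0],
    [1,[-2,-1,140],0],
  ],
  squeeze=20,
)

```text
clock: 2.8
eef_pos: [0.401, 0.2865, 0.0603]
eef_rot: [0.004, -3.141, 0.001]
ft_force: [-0.3, 0.9, 2.3]
grip_width: 0.0253
```

```bash
python3 go.py .6285 .189 .16 .6285 .189 .081
```

```text
t 2.8 tcp [0.401  0.2865 0.0603] yaw err -0.15 tilt [-0.    -0.001 -1.   ] w 0.0253 F [-0.3  0.9  2.3]
[0.6285, 0.189, 0.16] [-227.2  -98.1  -99.7] turn 0.2
[0.6285, 0.189, 0.081] [-227.2  -98.1  -20.7] turn 0.2
```

Request:
move_arm(
  motion=[
    [1,[0,0,-8],0],
    [1,[0,0,-25],0],
    [1,[0,0,-50],0],
    [1,[0,0,-75],0],
    [1,[-8,-3,-92],0],
    [1,[-25,-11,-100],0],
    [1,[-52,-22,-100],0],
    [1,[-82,-35,-100],0],
    [1,[-112,-48,-100],0],
    [1,[-142,-61,-100],0],
    [1,[-170,-73,-100],0],
    [1,[-195,-84,-100],0],
    [1,[-213,-92,-100],0],
    [1,[-223,-96,-100],0],
    [1,[-227,-98,-100],0],
    [1,[-227,-98,-100],0],
    [1,[-227,-98,-100],0],
  ],
)

```text
clock: 4.5
eef_pos: [0.6275, 0.19, 0.1604]
eef_rot: [0.006, -3.141, 0.0]
ft_force: [1.0, 0.5, -0.3]
grip_width: 0.0256
```

```bash
python3 go.py .6285 .189 .081; python3 - <<'E'
from h import *
S=manip.capture("side")[:,:,::-1];T=manip.capture("top")[:,:,::-1]
w=np.hstack([cv2.resize(T[90:210,120:250],(390,360)),cv2.resize(S[90:210,250:380],(390,360))]);cv2.imwrite("pics/a2.png",w)
print(proj("side",[[.6285,.189,.16],[.6285,.189,.1],[.6285,.189,.021]]))
E
```

```text
t 4.5 tcp [0.6275 0.19   0.1604] yaw err -0.21 tilt [-0.001 -0.    -1.   ] w 0.0256 F [ 1.   0.5 -0.3]
[0.6285, 0.189, 0.081] [-1.  -1.  79.4] turn 0.2
[[312.45139557 141.01534881]
 [311.10234589 159.7532364 ]
 [309.43883545 182.96792433]]
```

View pics/a2.png

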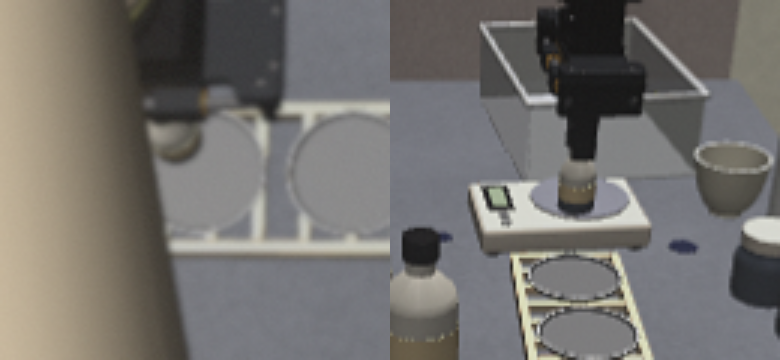

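The side view shows the bottle hanging upright in line with the fingers at about column 312, with the saucer at about 311. Lowering now.

Request:
move_arm(
  motion=[
    [1,[-2,-1,10],0],
    [1,[-2,-1,30],0],
    [1,[-2,-1,52],0],
    [1,[-2,-1,66],0],
    [1,[-2,-1,73],0],
    [1,[-2,-1,76],0],
    [1,[-2,-1,78],0],
    [1,[-2,-1,79],0],
    [1,[-2,-1,79],0],
  ],
)

```text
clock: 5.5
eef_pos: [0.6299, 0.189, 0.0821]
eef_rot: [-0.006, 3.141, 0.0]
ft_force: [0.5, 0.9, -1.8]
grip_width: 0.0253
```

```bash
python3 go.py .630 .189 .081
```

```text
t 5.5 tcp [0.6299 0.189  0.0821] yaw err -0.22 tilt [ 0.  0. -1.] w 0.0253 F [ 0.5  0.9 -1.8]
[0.63, 0.189, 0.081] [-0.1 -0.1  1.1] turn 0.2
```

Request:
move_arm(
  motion=[
    [1,[0,0,1],0],
    [1,[0,0,1.5],0],
    [1,[0,0,1.5],0],
    [0.3,[0,0,1.5],0],
    [0.1,[0,0,1.5],0],
    [-0.2,[0,0,1.5],0],
    [-0.3,[0,0,1.5],0],
    [-0.3,[0,0,1.5],0],
    [-0.3,[0,0,-10],0],
    [-0.3,[0,0,-35],0],
    [-0.3,[0,0,-75],0],
    [-0.3,[0,0,-115],0],
    [-0.3,[0,0,-140],0],
    [-0.3,[0,0,-150],0],
  ],
)

```text
clock: 6.9
eef_pos: [0.631, 0.1892, 0.2363]
eef_rot: [-0.006, 3.136, 0.003]
ft_force: [0.5, -0.2, 0.8]
grip_width: 0.0566
```

```bash
python3 go.py .417 -.291 .23 .417 -.291 .084
```

```text
t 6.9 tcp [0.631  0.1892 0.2363] yaw err -0.21 tilt [ 0.005  0.002 -1.   ] w 0.0566 F [ 0.5 -0.2  0.8]
[0.417, -0.291, 0.23] [ 215.8 -479.4    4.2] turn 0.2
[0.417, -0.291, 0.084] [ 216.5 -479.7  150.2] turn 0.2
```

Request:
move_arm(
  motion=[
    [-0.3,[6,-14,1],0],
    [-0.3,[20,-44,2],0],
    [-0.3,[38,-84,3],0],
    [-0.3,[56,-124,4],0],
    [-0.3,[74,-164,4],0],
    [-0.3,[92,-204,4],0],
    [-0.3,[110,-244,4],0],
    [-0.3,[128,-284,4],0],
    [-0.3,[146,-324,4],0],
    [-0.3,[164,-364,4],0],
    [-0.3,[182,-404,4],0],
    [-0.3,[199,-442,4],0],
    [-0.3,[210,-466,4],0],
    [-0.3,[215,-477,4],0],
    [-0.3,[216,-479,4],0],
    [-0.3,[216,-479,4],0],
    [-0.3,[216,-479,4],0],
  ],
)

```text
clock: 8.6
eef_pos: [0.4175, -0.289, 0.2298]
eef_rot: [-0.009, 3.137, 0.004]
ft_force: [-0.6, -0.0, -0.1]
grip_width: 0.0563
```

```bash
python3 go.py .417 -.291 .084; python3 - <<'E'
from h import *
S=manip.capture("side")[:,:,::-1];T=manip.capture("top")[:,:,::-1]
w=np.hstack([cv2.resize(T[60:260,110:310],(400,400)),cv2.resize(S[150:350,170:370],(400,400))]);cv2.imwrite("pics/a3.png",w)
from fit import *
B=dict(top=grad(T.copy()));p,v=fit(B,[.63,.189,.109],.013,2);print("60 now (top)",p,v)
E
```

```text
t 8.6 tcp [ 0.4175 -0.289   0.2298] yaw err -0.34 tilt [ 0.005  0.003 -1.   ] w 0.0563 F [-0.6 -0.  -0.1]
[0.417, -0.291, 0.084] [  1.2  -2.4 145.8] turn 0.3
60 now (top) [0.62722625 0.18959225 0.109     ] -139.4441680908203
```

View pics/a3.png

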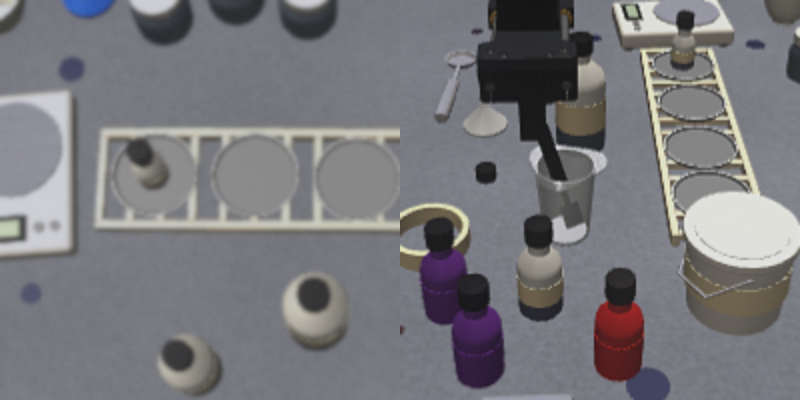

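The 60 ml stands on the first saucer and measures within about 1 mm of its centre. The way down over the 125 ml is clear of the spatula and the red bottle.

Request:
move_arm(
  motion=[
    [-0.3,[0,-1,20],0],
    [-0.3,[0,-1,55],0],
    [-0.3,[0,-1,90],0],
    [-0.3,[0,-1,120],0],
    [-0.3,[0,-1,138],0],
    [-0.3,[0,-1,145],0],
    [-0.3,[0,-1,145],0],
    [0.2,[0,-1,145],0],
    [0.6,[0,-1,145],0],
    [1,[0,-1,145],0],
    [1,[0,-1,145],0],
    [1,[0,-1,145],0],
    [1,[0,-1,145],0],
  ],
  squeeze=22,
)

```text
clock: 10.0
eef_pos: [0.4184, -0.2902, 0.0853]
eef_rot: [-0.009, 3.136, 0.003]
ft_force: [0.5, 0.1, 1.0]
grip_width: 0.0274
```

```bash
python3 go.py .4185 -.290 .26 .629 .0765 .26 .629 .0765 .106
```

```text
t 10.0 tcp [ 0.4184 -0.2902  0.0853] yaw err -0.33 tilt [ 0.006  0.002 -1.   ] w 0.0274 F [0.5 0.1 1. ]
[0.4185, -0.29, 0.26] [  -1.1    0.6 -174.7] turn 0.3
[0.629, 0.0765, 0.26] [-213.7  365.9 -172.8] turn 0.3
[0.629, 0.0765, 0.106] [-212.8  365.6  -18.8] turn 0.3
```

Request:
move_arm(
  motion=[
    [1,[0,0,-8],0],
    [1,[0,0,-28],0],
    [1,[0,0,-58],0],
    [1,[0,0,-90],0],
    [1,[0,0,-122],0],
    [1,[0,0,-150],0],
    [1,[-4,5,-167],0],
    [1,[-13,20,-174],0],
    [1,[-28,46,-174],0],
    [1,[-46,77,-174],0],
    [1,[-64,108,-174],0],
    [1,[-82,140,-174],0],
    [1,[-101,172,-174],0],
    [1,[-120,204,-174],0],
    [1,[-139,236,-174],0],
    [1,[-157,268,-174],0],
    [1,[-175,299,-174],0],
    [1,[-191,326,-173],0],
    [1,[-203,347,-173],0],
    [1,[-210,360,-173],0],
  ],
)

```text
clock: 12.0
eef_pos: [0.6256, 0.0728, 0.26]
eef_rot: [-0.012, 3.137, 0.003]
ft_force: [-0.6, 0.2, -0.9]
grip_width: 0.0272
```

```bash
python3 go.py .629 .0765 .1065
```

```text
t 12.0 tcp [0.6256 0.0728 0.26  ] yaw err -0.45 tilt [ 0.005  0.002 -1.   ] w 0.0272 F [-0.6  0.2 -0.9]
[0.629, 0.0765, 0.1065] [ -2.7   3.3 153.5] turn 0.4
```

Request:
move_arm(
  motion=[
    [1,[-2,2,8],0],
    [1,[-3,3,28],0],
    [1,[-3,3,58],0],
    [1,[-3,3,90],0],
    [1,[-3,3,118],0],
    [1,[-3,3,136],0],
    [1,[-3,3,145],0],
    [1,[-3,3,149],0],
    [1,[-3,3,151],0],
    [1,[-3,3,152.5],0],
    [1,[-3,3,153.5],0],
    [1,[-3,3,154],0],
    [1,[-3,3,154],0],
  ],
)

```text
clock: 13.3
eef_pos: [0.6296, 0.0762, 0.1064]
eef_rot: [-0.012, 3.136, 0.003]
ft_force: [-0.8, -0.0, -0.4]
grip_width: 0.027
```

```bash
python3 go.py .629 .0765 .1065
```

```text
t 13.3 tcp [0.6296 0.0762 0.1064] yaw err -0.45 tilt [ 0.005  0.002 -1.   ] w 0.027 F [-0.8 -0.  -0.4]
[0.629, 0.0765, 0.1065] [ 0.6  0.3 -0.1] turn 0.5
```

Request:
move_arm(
  motion=[
    [1,[0,0,0.5],0],
    [1,[0,0,0.5],0],
    [0.3,[0,0,0.5],0],
    [0.1,[0,0,0.5],0],
    [-0.2,[0,0,0.5],0],
    [-0.3,[0,0,0.5],0],
    [-0.3,[0,0,0.5],0],
    [-0.3,[0,0,-10],0],
    [-0.3,[0,0,-35],0],
    [-0.3,[0,0,-75],0],
    [-0.3,[0,0,-115],0],
    [-0.3,[0,0,-140],0],
    [-0.3,[0,0,-150],0],
    [-0.3,[0,0,-150],0],
  ],
)

```text
clock: 14.7
eef_pos: [0.6293, 0.0759, 0.2579]
eef_rot: [-0.012, 3.134, 0.004]
ft_force: [-0.1, -0.7, -0.1]
grip_width: 0.0566
```

```bash
python3 go.py .415 .137 .23 .415 .137 .110
```

```text
t 14.7 tcp [0.6293 0.0759 0.2579] yaw err -0.44 tilt [ 0.008  0.003 -1.   ] w 0.0566 F [-0.1 -0.7 -0.1]
[0.415, 0.137, 0.23] [214.   62.7  26.4] turn 0.4
[0.415, 0.137, 0.11] [214.9  62.3 146.4] turn 0.4
```

Request:
move_arm(
  motion=[
    [-0.3,[8,2,1],0],
    [-0.3,[30,9,4],0],
    [-0.3,[65,19,8],0],
    [-0.3,[102,30,13],0],
    [-0.3,[139,41,18],0],
    [-0.3,[173,51,22],0],
    [-0.3,[199,58,25],0],
    [-0.3,[211,62,26],0],
    [-0.3,[214,62,26],0],
    [-0.3,[214,62,26],0],
    [-0.3,[214,62,26],0],
  ],
)

```text
clock: 15.8
eef_pos: [0.4159, 0.1358, 0.2303]
eef_rot: [-0.01, 3.134, 0.004]
ft_force: [0.2, 0.4, 0.5]
grip_width: 0.0563
```

```bash
python3 go.py .415 .137 .110; python3 - <<'E'
from fit import *
S=manip.capture("side")[:,:,::-1];T=manip.capture("top")[:,:,::-1]
w=np.hstack([cv2.resize(T[60:260,130:330],(400,400)),cv2.resize(S[90:290,170:370],(400,400))]);cv2.imwrite("pics/a4.png",w)
B=dict(top=grad(T.copy()))
for y,h,r in((.189,.109,.013),(.0765,.133,.014)): print(fit(B,[.626,y,h],r,2))
E
```

```text
t 15.8 tcp [0.4159 0.1358 0.2303] yaw err -0.38 tilt [ 0.008  0.002 -1.   ] w 0.0563 F [0.2 0.4 0.5]
[0.415, 0.137, 0.11] [  1.8   0.9 120.3] turn 0.4
(array([0.6272164 , 0.18955114, 0.109     ]), np.float64(-134.71620178222656))
(array([0.62433249, 0.07269334, 0.133     ]), np.float64(-162.25205993652344))
```

View pics/a4.png

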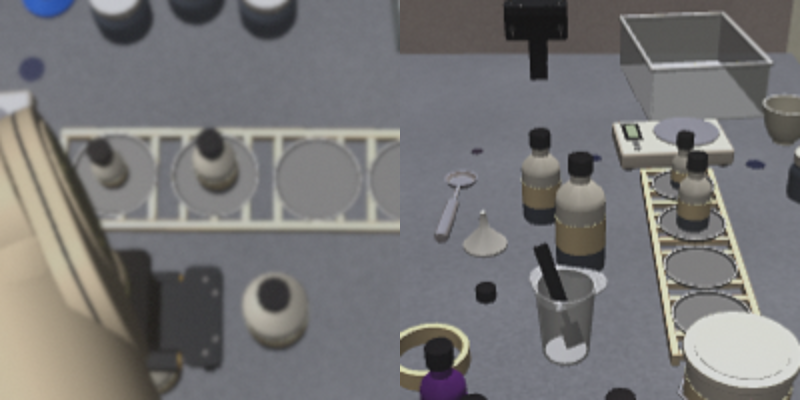

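The 125 ml stands upright in saucer 2, with a fitted offset of about 5 mm. Now for the 250 ml.

Request:
move_arm(
  motion=[
    [-0.3,[1,1,18],0],
    [-0.3,[1,1,50],0],
    [-0.3,[1,1,82],0],
    [-0.3,[1,1,106],0],
    [-0.3,[1,1,117],0],
    [-0.3,[1,1,120],0],
    [-0.3,[1,1,120],0],
    [0.2,[1,1,120],0],
    [0.6,[1,1,120],0],
    [1,[1,1,120],0],
    [1,[1,1,120],0],
    [1,[1,1,120],0],
    [1,[1,1,120],0],
  ],
  squeeze=28,
)

```text
clock: 17.2
eef_pos: [0.4159, 0.1375, 0.1106]
eef_rot: [-0.01, 3.133, 0.005]
ft_force: [0.5, 0.7, 2.0]
grip_width: 0.0294
```

```bash
python3 go.py .6265 -.0375 .28 .6265 -.0375 .132
```

```text
t 17.2 tcp [0.4159 0.1375 0.1106] yaw err -0.38 tilt [ 0.008  0.003 -1.   ] w 0.0294 F [0.5 0.7 2. ]
[0.6265, -0.0375, 0.28] [-210.8 -175.9 -168.1] turn 0.4
[0.6265, -0.0375, 0.132] [-209.6 -176.3  -20.2] turn 0.4
```

Request:
move_arm(
  motion=[
    [1,[0,0,-8],0],
    [1,[0,0,-26],0],
    [1,[0,0,-54],0],
    [1,[0,0,-84],0],
    [1,[0,0,-114],0],
    [1,[0,0,-142],0],
    [1,[0,0,-162],0],
    [1,[-6,-5,-172],0],
    [1,[-18,-15,-175],0],
    [1,[-36,-30,-175],0],
    [1,[-58,-48,-175],0],
    [1,[-80,-67,-175],0],
    [1,[-102,-85,-175],0],
    [1,[-124,-103,-175],0],
    [1,[-146,-122,-175],0],
    [1,[-167,-139,-175],0],
    [1,[-185,-154,-174],0],
    [1,[-198,-165,-172],0],
    [1,[-206,-172,-170],0],
    [1,[-210,-175,-168],0],
  ],
)

```text
clock: 19.2
eef_pos: [0.6258, -0.0378, 0.2789]
eef_rot: [-0.009, 3.135, 0.003]
ft_force: [0.5, -0.2, -2.4]
grip_width: 0.0293
```

```bash
python3 go.py .627 -.0375 .132; python3 - <<'E'
from fit import *
S=manip.capture("side")[:,:,::-1];T=manip.capture("top")[:,:,::-1]
w=np.hstack([cv2.resize(T[60:260,130:330],(400,400)),cv2.resize(S[60:260,200:400],(400,400))]);cv2.imwrite("pics/a5.png",w)
print(proj("side",[[.627,-.0375,.17],[.627,-.0375,.021]]))
E
```

```text
t 19.2 tcp [ 0.6258 -0.0378  0.2789] yaw err -0.32 tilt [ 0.007  0.002 -1.   ] w 0.0293 F [ 0.5 -0.2 -2.4]
[0.627, -0.0375, 0.132] [-1.000e-01 -0.000e+00  1.469e+02] turn 0.3
[[324.81319501 173.59176366]
 [320.13932612 224.11852886]]
```

View pics/a5.png

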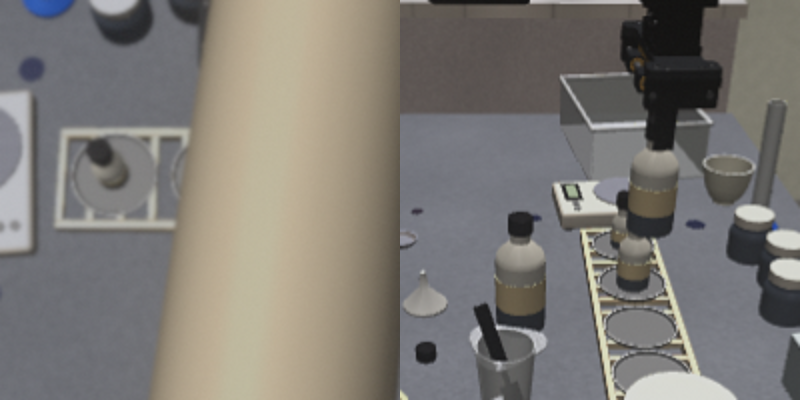

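The 250 ml hangs upright, with its base at about column 325.5 against 325.7 expected. Lowering.

Request:
move_arm(
  motion=[
    [1,[0,0,8],0],
    [1,[0,0,28],0],
    [1,[0,0,58],0],
    [1,[0,0,88],0],
    [1,[0,0,114],0],
    [1,[0,0,131],0],
    [1,[0,0,140],0],
    [1,[0,0,144],0],
    [1,[0,0,146],0],
    [1,[0,0,147],0],
    [1,[0,0,147.5],0],
    [1,[0,0,147.5],0],
  ],
)

```text
clock: 20.5
eef_pos: [0.6268, -0.0365, 0.1321]
eef_rot: [-0.01, 3.134, 0.004]
ft_force: [0.1, 0.3, -2.0]
grip_width: 0.0291
```

```bash
python3 go.py .627 -.0375 .132
```

```text
t 20.5 tcp [ 0.6268 -0.0365  0.1321] yaw err -0.36 tilt [ 0.008  0.003 -1.   ] w 0.0291 F [ 0.1  0.3 -2. ]
[0.627, -0.0375, 0.132] [-0.2 -1.   0.1] turn 0.4
```

Still hanging at −2 N, so about 0.5 mm to go. Press on slightly, then release.

Request:
move_arm(
  motion=[
    [1,[0,-1,0.7],0],
    [1,[0,-1,1.2],0],
    [1,[0,-1,1.2],0],
    [0.3,[0,-1,1.2],0],
    [0.1,[0,-1,1.2],0],
    [-0.2,[0,-1,1.2],0],
    [-0.3,[0,-1,1.2],0],
    [-0.3,[0,-1,1.2],0],
    [-0.3,[0,-1,-10],0],
    [-0.3,[0,-1,-35],0],
    [-0.3,[0,-1,-75],0],
    [-0.3,[0,-1,-115],0],
    [-0.3,[0,-1,-130],0],
    [-0.3,[0,-1,-130],0],
  ],
)

```text
clock: 21.9
eef_pos: [0.6269, -0.0382, 0.2654]
eef_rot: [-0.01, 3.129, 0.005]
ft_force: [0.3, -0.3, -0.6]
grip_width: 0.0567
```

```bash
python3 go.py .468 .0075 .25 .468 .0075 .136
```

```text
t 21.9 tcp [ 0.6269 -0.0382  0.2654] yaw err -0.35 tilt [ 0.013  0.003 -1.   ] w 0.0567 F [ 0.3 -0.3 -0.6]
[0.468, 0.0075, 0.25] [158.8  46.6  13.5] turn 0.3
[0.468, 0.0075, 0.136] [160.3  46.2 127.5] turn 0.3
```

Request:
move_arm(
  motion=[
    [-0.3,[8,2,1],0],
    [-0.3,[30,9,3],0],
    [-0.3,[62,18,6],0],
    [-0.3,[95,28,9],0],
    [-0.3,[126,37,12],0],
    [-0.3,[148,43,13],0],
    [-0.3,[157,46,13],0],
    [-0.3,[159,46,13],0],
    [-0.3,[159,46,13],0],
    [-0.3,[159,46,13],0],
  ],
)

```text
clock: 22.9
eef_pos: [0.4684, 0.0065, 0.2503]
eef_rot: [-0.009, 3.129, 0.004]
ft_force: [-0.2, -0.8, 0.6]
grip_width: 0.0567
```

```bash
python3 go.py .468 .0075 .136; python3 - <<'E'
from fit import *
S=manip.capture("side")[:,:,::-1]
cv2.imwrite("pics/a6.png",cv2.resize(S[60:260,200:400],(600,600)))
print(proj("side",[[.468,.0075,.25],[.468,.0075,.153]]))
E
```

```text
t 22.9 tcp [0.4684 0.0065 0.2503] yaw err -0.32 tilt [ 0.013  0.002 -1.   ] w 0.0567 F [-0.2 -0.8  0.6]
[0.468, 0.0075, 0.136] [  1.9   0.7 114.3] turn 0.3
[[259.03204885 136.06673443]
 [259.13407798 172.15536569]]
```

View pics/a6.png

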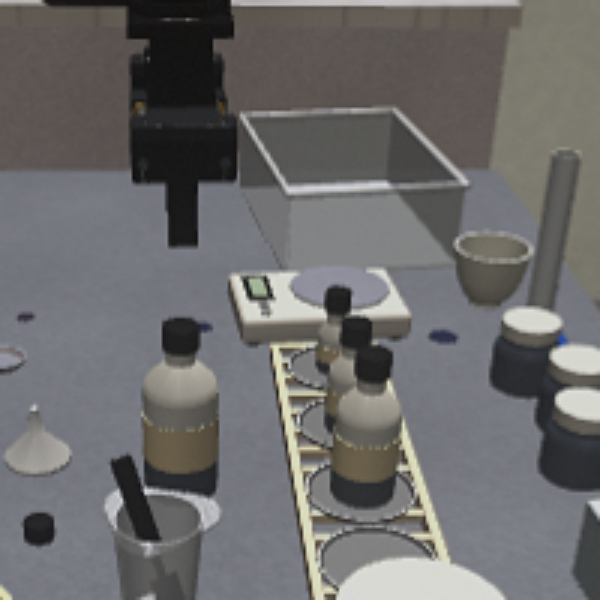

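Three bottles stand upright in their saucers. The finger (col 261) is lined up with the 400 ml cap (col 260). Grasping the 400 ml.

Request:
move_arm(
  motion=[
    [-0.3,[1,1,18],0],
    [-0.3,[1,1,50],0],
    [-0.3,[1,1,80],0],
    [-0.3,[1,1,102],0],
    [-0.3,[1,1,112],0],
    [-0.3,[1,1,114],0],
    [-0.3,[1,1,114],0],
    [0.2,[1,1,114],0],
    [0.6,[1,1,114],0],
    [1,[1,1,114],0],
    [1,[1,1,114],0],
    [1,[1,1,114],0],
    [1,[1,1,114],0],
  ],
  squeeze=38,
)

```text
clock: 24.25
eef_pos: [0.4691, 0.0079, 0.1366]
eef_rot: [-0.009, 3.128, 0.004]
ft_force: [-0.1, 0.4, 4.4]
grip_width: 0.031
```

```bash
python3 go.py .625 -.1445 .31 .625 -.1445 .157
```

```text
t 24.25 tcp [0.4691 0.0079 0.1366] yaw err -0.32 tilt [ 0.013  0.003 -1.   ] w 0.031 F [-0.1  0.4  4.4]
[0.625, -0.1445, 0.31] [-157.3 -152.9 -171.7] turn 0.3
[0.625, -0.1445, 0.157] [-155.3 -153.3  -18.8] turn 0.3
```

Request:
move_arm(
  motion=[
    [1,[0,0,-7],0],
    [1,[0,0,-22],0],
    [1,[0,0,-48],0],
    [1,[0,0,-76],0],
    [1,[0,0,-104],0],
    [1,[0,0,-131],0],
    [1,[0,0,-153],0],
    [1,[-4,-4,-167],0],
    [1,[-13,-12,-172],0],
    [1,[-27,-26,-172],0],
    [1,[-44,-43,-172],0],
    [1,[-61,-59,-172],0],
    [1,[-78,-76,-172],0],
    [1,[-95,-93,-172],0],
    [1,[-112,-109,-172],0],
    [1,[-128,-124,-172],0],
    [1,[-141,-137,-172],0],
    [1,[-150,-146,-172],0],
    [1,[-155,-151,-172],0],
    [1,[-157,-153,-172],0],
  ],
)

```text
clock: 26.25
eef_pos: [0.6247, -0.1455, 0.3093]
eef_rot: [-0.007, 3.13, 0.003]
ft_force: [-0.6, 0.6, -2.9]
grip_width: 0.0306
```

```bash
python3 go.py .625 -.1445 .158; python3 - <<'E'
from fit import *
S=manip.capture("side")[:,:,::-1]
cv2.imwrite("pics/a7.png",cv2.resize(S[60:260,220:420],(600,600)))
print(proj("side",[[.625,-.1445,.173],[.625,-.1445,.021]]))
E
```

```text
t 26.25 tcp [ 0.6247 -0.1455  0.3093] yaw err -0.27 tilt [ 0.011  0.002 -1.   ] w 0.0306 F [-0.6  0.6 -2.9]
[0.625, -0.1445, 0.158] [  1.4   0.7 151.3] turn 0.3
[[331.87966439 194.56054948]
 [326.12968808 249.14321128]]
```

View pics/a7.png

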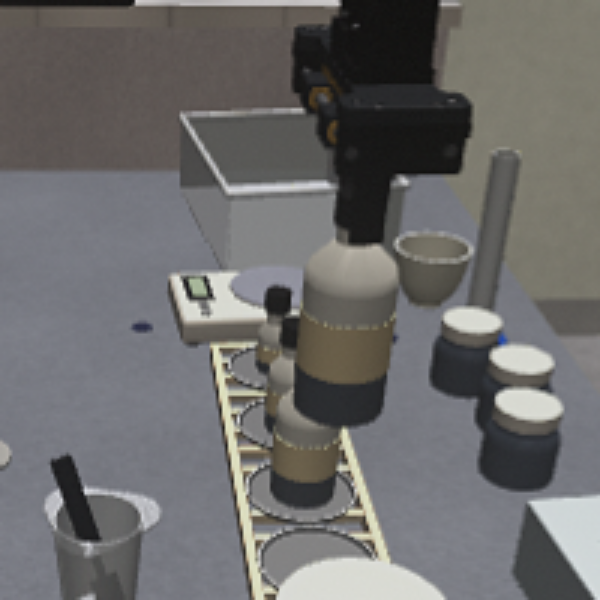

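The 400 ml hangs upright at about column 333. Saucer 4 sits about 1 px left of its prediction, so I'll aim 1.5 mm nearer (x ≈ 0.6235).

Request:
move_arm(
  motion=[
    [1,[0,0,7],0],
    [1,[1,0,26],0],
    [1,[1,1,55],0],
    [1,[2,1,86],0],
    [1,[2,1,114],0],
    [1,[3,1,133],0],
    [1,[3,1,143],0],
    [1,[3,1,147.5],0],
    [1,[3,1,150],0],
    [1,[3,1,151.5],0],
    [1,[3,1,152.3],0],
    [1,[3,1,152.3],0],
    [1,[3,1,152.3],0],
  ],
)

```text
clock: 27.6
eef_pos: [0.6238, -0.1441, 0.1577]
eef_rot: [-0.008, 3.129, 0.003]
ft_force: [-0.3, 0.7, -0.6]
grip_width: 0.0308
```

```bash
python3 go.py .6235 -.1445 .1572
```

```text
t 27.6 tcp [ 0.6238 -0.1441  0.1577] yaw err -0.28 tilt [ 0.013  0.002 -1.   ] w 0.0308 F [-0.3  0.7 -0.6]
[0.6235, -0.1445, 0.1572] [ 0.3 -0.4  0.5] turn 0.3
```

Contact made, since the load has left the wrist. Release, rise, and move off towards the robot's side so the cameras see everything.

Request:
move_arm(
  motion=[
    [1,[0,0,0.5],0],
    [1,[0,0,0.5],0],
    [0.3,[0,0,0.5],0],
    [0.1,[0,0,0.5],0],
    [-0.2,[0,0,0.5],0],
    [-0.3,[0,0,0.5],0],
    [-0.3,[0,0,0.5],0],
    [-0.3,[0,0,-10],0],
    [-0.3,[0,0,-35],0],
    [-0.3,[0,0,-75],0],
    [-0.3,[0,0,-110],0],
    [-0.3,[10,5,-125],0],
    [-0.3,[35,25,-125],0],
    [-0.3,[65,55,-125],0],
    [-0.3,[90,90,-125],0],
    [-0.3,[110,130,-125],0],
    [-0.3,[130,170,-125],0],
    [-0.3,[150,210,-125],0],
    [-0.3,[165,250,-125],0],
    [-0.3,[180,285,-125],0],
  ],
)

```text
clock: 29.6
eef_pos: [0.4399, 0.1415, 0.2821]
eef_rot: [-0.009, 3.127, 0.005]
ft_force: [0.5, -0.1, 0.8]
grip_width: 0.0564
```

Request:
move_arm(
  motion=[
    [-0.3,[10,30,0],0],
    [-0.3,[20,65,0],0],
    [-0.3,[30,100,0],0],
    [-0.3,[40,135,0],0],
    [-0.3,[50,165,0],0],
    [-0.3,[55,185,0],0],
    [-0.3,[55,190,0],0],
    [-0.3,[55,190,0],0],
  ],
)

```text
clock: 30.4
eef_pos: [0.3841, 0.3312, 0.2822]
eef_rot: [-0.009, 3.127, 0.005]
ft_force: [1.2, 0.2, 0.1]
grip_width: 0.0569
```

```bash
python3 go.py; python3 - <<'E'
from fit import *
S=manip.capture("side")[:,:,::-1].copy();T=manip.capture("top")[:,:,::-1].copy()
B=dict(top=grad(T),side=grad(S))
sp=[(.6281,.1904),(.6264,.077),(.6232,-.0373),(.6221,-.144)]
for (x,y),h,r,rb in zip(sp,(.109,.133,.159,.185),(.013,.014,.015,.016),(.018,.023,.028,.033)):
    a=proj("side",[x+.003,y,h-.011])[0].round().astype(int); b=proj("top",[x,y,h-.006])[0].round().astype(int)
    m,e=tri(dark(S,a,13)[0],dark(T,b,13)[0]); p,v=fit(dict(top=B["top"]),[x,y,h],r,2)
    print(h,"tri cap",m.round(4),round(e,4),"topfit",p.round(4),"off mm",((p[:2]-[x,y])*1000).round(1))
w=np.hstack([cv2.resize(T[90:270,120:380],(400,277)),cv2.resize(S[130:310,160:420],(400,277))]);cv2.imwrite("pics/a8.png",w)
E
```

```text
t 30.4 tcp [0.3841 0.3312 0.2822] yaw err -0.34 tilt [ 0.015  0.003 -1.   ] w 0.0569 F [1.2 0.2 0.1]
0.109 tri cap [0.64   0.1953 0.0797] 0.0077 topfit [0.6272 0.1896 0.109 ] off mm [-0.9 -0.8]
0.133 tri cap [0.6304 0.0737 0.121 ] 0.0035 topfit [0.6242 0.0726 0.133 ] off mm [-2.2 -4.4]
0.159 tri cap [ 0.6275 -0.0355  0.1453] 0.0031 topfit [ 0.6191 -0.0353  0.159 ] off mm [-4.1  2. ]
0.185 tri cap [ 0.6192 -0.1429  0.1808] 0.0003 topfit [ 0.6158 -0.1414  0.185 ] off mm [-6.3  2.6]
```

View pics/a8.png

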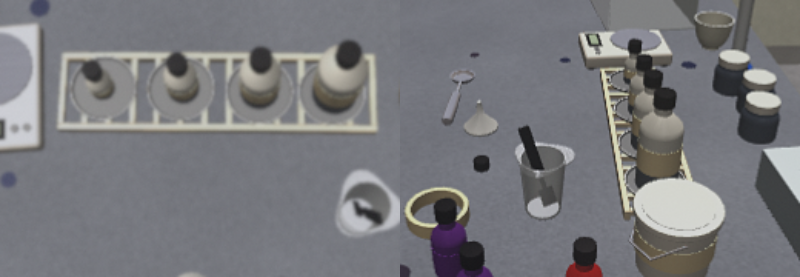

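All four stand upright in the right order. The cap fits suggest offsets of up to about 7 mm, so I'll check the base contours of the two largest with an overlay.

```bash
python3 - <<'E'
from fit import *
T=manip.capture("top")[:,:,::-1].copy(); f=5
x0,y0=210,110; c=cv2.resize(T[y0:y0+110,x0:x0+160],None,fx=f,fy=f,interpolation=cv2.INTER_CUBIC)
for (x,y),rb in (((.6264,.077),.023),((.6232,-.0373),.028),((.6221,-.144),.033)):
    for r,z,col in((.049,.025,(0,255,0)),(rb,.022,(0,0,255))):
        cv2.polylines(c,[np.int32((circ("top",(x,y,z),r)+.5-[x0,y0])*f)],True,col,1)
cv2.imwrite("pics/a9.png",c)
E
```

```text
(no output)
```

View pics/a9.png

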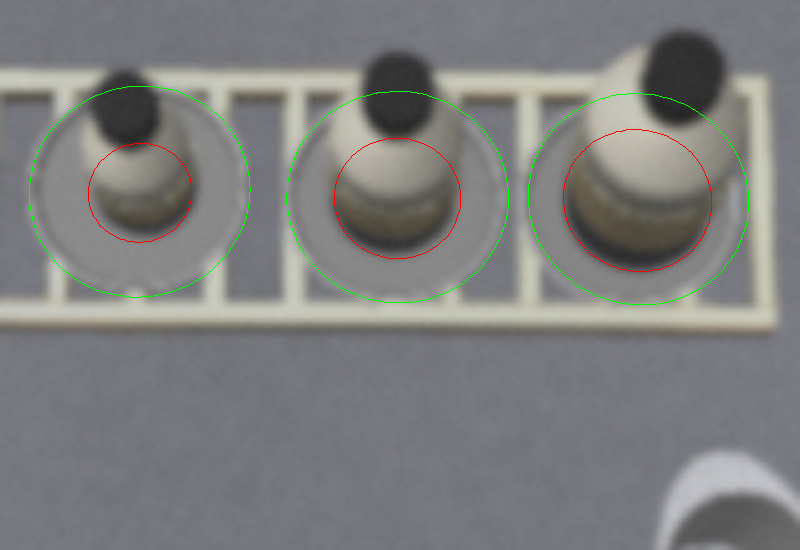

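The bases match the centred circles to within about 1.5 px, or 3–4 mm, well inside 13 mm. The beaker has not been touched. Handing in.

```bash
python3 -c "
from workcell import manip
print(manip.close_job(), manip.observe()['clock'])"
```

```text
the job is handed in; nothing more can be done
the job is handed in; nothing more can be done
```

I stood all four bottles on the drip rack and handed the job in at about 31 s of the 96 s allowed. The order is 60 ml next to the scale, then 125, 250 and 400 ml. I gripped each by its cap, carried it over the obstacles and lowered it onto its saucer before releasing.

- **Centring:** The last overlay, made for the 125, 250 and 400 ml, shows their bases within about 3–4 mm of the saucer centres. A cap fit puts the 60 ml within about 1 mm. The limit is 13 mm.
- **State at hand-in:** All four look upright in the last pictures. The gripper was clear of them and I saw no movement between pictures. I did not move or touch the mixing beaker, but I judged its position by eye rather than measuring it again.
- **Checks that disagreed:** The top-view cap fits gave offsets up to about 7 mm, on the 400 ml. I put this down to camera calibration error, which grows with height, and trusted the base contours. The 60 ml cap did not triangulate well in the final pictures: it came out about 18 mm too low, probably because its side view is partly hidden. The hand-in gave no verdict, so I can't confirm that it passed.

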